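# Sort the leftover model fittings into their sample trays

### The arm

A 6-joint arm with a two-finger parallel gripper is mounted at the origin on the work surface. World frame = base frame: x ahead of the robot, y to its left, z up, the work surface at z = 0. Lengths are in m, angles in rad, forces in N, time in s.
With the tool pointing down it reaches from about 0.3 to 0.775 m from the base axis. Payload 14.6 kg.
Tool frame: the origin (TCP) lies midway between the tips of the shut fingers; the grasp point (between the pads) lies 19 mm behind it (ctrl.grip_depth is the z of the grasp point in the tool frame, in m); z points along the fingers, y is the line along which they close (so a half turn about z gives the same grasp; the last joint's range is limited). The gripper opens to 94 mm and grips with 3 to 60 N. Pads are 16 mm wide; open, the fingers measure 119 mm over their backs; the gripper's body (75 mm by 177 mm) begins 78 mm behind the grasp point.
Start: joints at [-1.352, 0.3, 1.521, -0, 1.321, -0.067], TCP at [0.155, -0.528, 0.205] pointing down, gripper open.
Joint ranges: [-3.03, 3.03], [-0.79, 2.21], [0.23, 2.52], [-1.04, 4.18], [0, 3.07], [-2.55, 2.55]. Speed limits (rad/s): [2.22, 2.22, 2.57, 3.14, 3.14, 3.14].

### API

Orientations are given as [roll, pitch, yaw] about the fixed x, y, z axes, in that order (R = Rz(yaw) Ry(pitch) Rx(roll)).
In Python, from station import ctrl gives the robot as it stands. The module is installed in compiled form; this text tells all that it offers.
- The arm moves only by the tool carry_out, never from a script. Its argument "commands" is a list of rows, each a list of 3 entries, a list of its own where there are three numbers: the closure, from 0 (fully open) to 1 (shut), then the shift along the tool's x, y, z in mm, then the turn, a rotation vector about the tool's x, y, z in rad. In form: [[gripper, [tx, ty, tz], [wx, wy, wz]], ...]. A call has 1 to 10 rows; each row shifts and turns the commanded pose from where the row before left it, along the tool's axes as they then stand; what a row does not reach is not made up. A row lasts 1/8 s, in which the tool goes at most 62.5 mm and 10.7 degrees, less where a joint would pass 70% of its speed; a pose out of reach is approached as far as the arm can. A call with a gripper value outside its range is refused whole. The fingers move at their own pace and stop on an object; "squeeze" is the grip in N (left out, the last holds). Time passes only in rows, so rows that do not move let the fingers close. It gives the time, the measured TCP pose, the force, the opening and the grip force at its end, in the units of the state.
- ctrl.get_obs(): the state, without advancing time (a new reading comes with each control period).
- ctrl.camera(name): name is "side" or "top" or "wrist"; returns a dict with "img" (400x640x3 uint8, blue, green, red), "camera_matrix" (3x3 intrinsics, pixels), "k1" (the pictures are not rectified: a ray, as slopes to the right and down, at radius r is drawn at 1 + k1 r^2 times it, then the intrinsics apply), "rvec" (rotation vector, rad) and "tvec" (3), from world to camera coordinates, as OpenCV has them. Camera axes: x right, y down, z forward; pixel columns grow to the right and rows downward; lengths in m; the calibration is good to about 2 mm. A picture is of the moment at which its call begins. There is no depth.
- ctrl.hand_in(): hands the job in; it is judged then, once.
Trained networks look in the newest picture that a camera, given by its name, has taken for a name from the list of things; names that differ only in an ending like _2 or _b are one class to them, and where a whole thing is asked for, a point or a joint stands for the part that bears it (a point fixed in the world has none). Each returns a list of dicts, best first, with "score" (0 to 1); they miss things now and then, are a little off and sometimes report something else, mostly with a low value. They report only what shows in the picture. A call takes as long as a camera call.
- ctrl.outline_of(thing, camera): "region" (400x640 bool, what is visible of it).
- ctrl.place_of(thing, camera): "at" ([x, y, z] in m, in world coordinates, good to about 4 mm: a listed point, or the origin of a listed thing).
The state is a dict: "time_s": time; "qpos": joint angles; "joint_vel": joint speeds; "tau": joint torques, N m; "ee_pos": TCP position; "eef_rot": TCP orientation; "force": force on the tool from outside, world axes, zero at the start; "moment": the same for the moment, N m; "grip_width": finger opening in m; "grip_force": force on a finger pad.
Only numpy, scipy, OpenCV 4.12 (cv2) and the standard library are available. Lean on these libraries where they do the work, as an engineer would, in place of code of your own. Each camera call takes 0.05 s, during which the arm holds its last target. There are 200 camera calls.

### The job

Sort the five loose brass fittings lying on the counter into the three grey trays: each goes into the bay of the tray whose ledge carries a fixed sample of the same shape (collar, flanged stud or link). Set every fitting down on the floor of its bay, the same way up as it is now and not leaning on a wall or on another part, with the studs standing on their flanges. Do not shift or tip the turntable with the helix model or the cup of pegs.

Things in the scene. Friction and masses are not known exactly. Their poses are not given: they have to be found in the camera images.
- collar_a: Loose plain brass collar: a ring with outside diameter 36 mm, bore 16 mm, 24 mm high, lying flat on the counter, 120 g. Origin: centre of its underside; z up along its axis. The two collars are alike.
- collar_b: Loose plain brass collar: a ring with outside diameter 36 mm, bore 16 mm, 24 mm high, lying flat on the counter, 120 g. Origin: centre of its underside; z up along its axis. The two collars are alike.
- stud_a: Loose plain brass flanged stud, 110 g: a round flange of 36 mm diameter and 8 mm thick, on which a plain stem of 16 mm diameter rises to 46 mm above the underside; stands upright on its flange. Origin: centre of its underside; z up along the stem. The two studs are alike.
- stud_b: Loose plain brass flanged stud, 110 g: a round flange of 36 mm diameter and 8 mm thick, on which a plain stem of 16 mm diameter rises to 46 mm above the underside; stands upright on its flange. Origin: centre of its underside; z up along the stem. The two studs are alike.
- link: Loose plain brass link: a flat bar 64 mm long (its x), 16 mm wide (its y), 18 mm high, with rounded ends and a dark bolt hole showing at each end, lying on the counter at any heading, 130 g. Origin: centre of its underside; x along the bar, z up.
- tray_collar: Grey open tray, fixed; the three differ only in sample. Bay inside 90 mm (tray x) by 130 mm (tray y), floor 4 mm and rim 18 mm above the counter, walls 4 mm. Origin: bay centre at counter height; z up. Beyond the bay on its +x side (away from the robot) is a ledge 54 mm deep, 12 mm high, with a sample fixed at tray x = 76 mm, y = 0: a brass collar like the loose ones (36 mm diameter, 24 mm high).
- tray_stud: Grey open tray, fixed; the three differ only in sample. Bay inside 90 mm (tray x) by 130 mm (tray y), floor 4 mm and rim 18 mm above the counter, walls 4 mm. Origin: bay centre at counter height; z up. Beyond the bay on its +x side (away from the robot) is a ledge 54 mm deep, 12 mm high, with a sample fixed at tray x = 76 mm, y = 0: a brass flanged stud like the loose ones (flange 36 mm, 46 mm high), upright.
- tray_link: Grey open tray, fixed; the three differ only in sample. Bay inside 90 mm (tray x) by 130 mm (tray y), floor 4 mm and rim 18 mm above the counter, walls 4 mm. Origin: bay centre at counter height; z up. Beyond the bay on its +x side (away from the robot) is a ledge 54 mm deep, 12 mm high, with a sample fixed at tray x = 76 mm, y = 0: a brass link like the loose one (64 mm long, 18 mm high), lying along the tray's y.
- turntable: Bystander, loose: cast aluminium turntable of 160 mm diameter on rubber feet, its plate 28 mm high, carrying a helix model of glass balls to 220 mm above the counter and 50 mm from the axis. Stands to the robot's left. Origin: centre of its underside.
- peg_cup: Bystander, loose: squat white porcelain cup, 80 mm across and 60 mm high, with blue pegs standing up to 90 mm. Stands to the robot's right. Origin: centre of its underside.

How it is judged:
At the end, for the whole second after the job is handed in: Each collar, stud and link is in the bay with the like sample (within 45 mm in x, 65 mm in y of its centre), on the floor (underside under 9 mm above the counter), same way up, tilt under 0.12 rad, at rest; turntable and cup within 20 mm of their starts, tilt under 0.15 rad (x of collar_a in the frame of tray_collar between -0.045 and 0.045 m and y of collar_a in the frame of tray_collar between -0.065 and 0.065 m and z of collar_a in the frame of tray_collar between 0 and 0.009 m and angle between each of collar_a, collar_b, stud_a, stud_b, link's own z axis and vertical below 0.12 rad and linear speed of each of collar_a, collar_b, stud_a, stud_b, link below 0.02 m/s and angular speed of each of collar_a, collar_b, stud_a, stud_b, link below 0.3 rad/s and x of collar_b in the frame of tray_collar between -0.045 and 0.045 m and y of collar_b in the frame of tray_collar between -0.065 and 0.065 m and z of collar_b in the frame of tray_collar between 0 and 0.009 m and x of stud_a in the frame of tray_stud between -0.045 and 0.045 m and y of stud_a in the frame of tray_stud between -0.065 and 0.065 m and z of stud_a in the frame of tray_stud between 0 and 0.009 m and x of stud_b in the frame of tray_stud between -0.045 and 0.045 m and y of stud_b in the frame of tray_stud between -0.065 and 0.065 m and z of stud_b in the frame of tray_stud between 0 and 0.009 m and x of link in the frame of tray_link between -0.045 and 0.045 m and y of link in the frame of tray_link between -0.065 and 0.065 m and z of link in the frame of tray_link between 0 and 0.009 m and distance of each of turntable, peg_cup from where it was at the start of the episode below 0.02 m and angle between each of turntable, peg_cup's own z axis and vertical below 0.15 rad); the robot touches nothing.
It fails at once if the turntable with the model is shifted by more than 20 mm or tipped (distance of turntable from where it was at the start of the episode above 0.02 m or angle between turntable's own z axis and vertical above 0.15 rad).
It fails at once if the cup of pegs is shifted by more than 20 mm or tipped (distance of peg_cup from where it was at the start of the episode above 0.02 m or angle between peg_cup's own z axis and vertical above 0.15 rad).
It also fails if it takes over 115 s, if anything falls off the work surface, if the arm or the gripper's body presses on something with over 40 N, if the wrist force passes 120 N, or if a joint passes its speed limit or range.

## Working session

There is one attempt and no reset: what is moved stays moved. The work goes in short steps, Python scripts to look and compute and a tool call to move; the robot and the scene stay as the last step left them, time stands still between calls to the robot, and variables do not carry over. Pictures are saved under pics/ and viewed, at most 14 in all, crops included, and the job is handed in when it is done.

Besides the shell and the picture viewer there is one more tool, called after "Call:" as name([rows], argument=value, ...), one row to a line, values as JSON. carry_out: Moves the arm, as the interface text tells. Its arguments: {"type":"object","properties":{"commands":{"type":"array","items":{"type":"array"}},"squeeze":{"type":"number"}},"required":["commands"]}

```bash
mkdir -p pics; python3 - <<'E'
from station import ctrl
import cv2
o=ctrl.get_obs();print(o['time_s'],o['ee_pos'],o['eef_rot'],o['grip_width'])
for c in ['top','side']:
    d=ctrl.camera(c);cv2.imwrite(f'pics/{c}0.png',d['img'])
    for t in ['collar_a','stud_a','link','tray_collar','tray_stud','tray_link','turntable','peg_cup']:
        print(c,t,[([round(float(v),3) for v in r['at']],round(float(r['score']),2)) for r in ctrl.place_of(t,c)])
E
```

```text
0.0 [ 0.15500249 -0.52741898  0.20486112] [-3.14037799e+00 -1.06505204e-04  2.85775236e-01] 0.09382578646434353
top collar_a [([0.45, -0.233, 0.003], 0.52), ([0.467, 0.12, 0.002], 0.42)]
top stud_a [([0.467, 0.002, 0.002], 0.5), ([0.486, 0.213, 0.0], 0.43)]
top link [([0.484, 0.213, 0.001], 0.62), ([0.476, -0.127, 0.006], 0.43)]
top tray_collar [([0.655, -0.001, -0.001], 0.6)]
top tray_stud [([0.642, -0.215, -0.002], 0.66)]
top tray_link [([0.639, 0.203, -0.002], 0.92)]
top turntable []
top peg_cup [([0.602, -0.443, 0.001], 0.87)]
side collar_a [([0.467, 0.12, -0.001], 0.67), ([0.449, -0.236, -0.0], 0.61)]
side stud_a [([0.485, 0.214, -0.005], 0.43)]
side link [([0.475, -0.125, 0.002], 0.77), ([0.662, -0.002, 0.001], 0.67)]
side tray_collar [([0.659, -0.001, 0.004], 0.96)]
side tray_stud [([0.642, -0.213, 0.002], 0.76)]
side tray_link [([0.646, 0.203, 0.003], 0.75)]
side turntable [([0.422, 0.453, -0.001], 0.75)]
side peg_cup [([0.605, -0.448, 0.003], 0.62)]
```

View pics/top0.png

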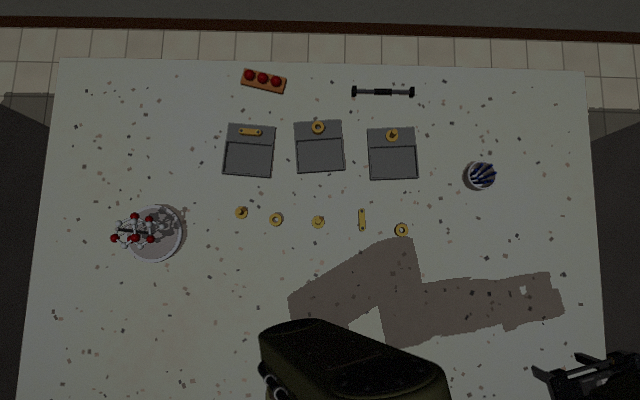

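View pics/side0.png

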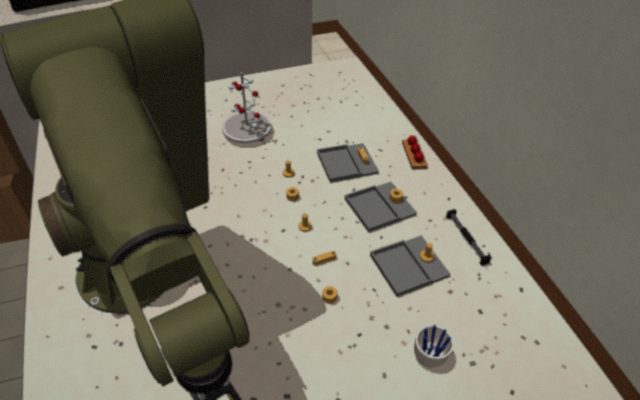

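```bash
cat > h.py <<'E'
from station import ctrl
import numpy as np, cv2
def world(cam,uv,z):
    K,k1=np.array(cam['camera_matrix']),cam['k1']
    n=cv2.undistortPoints(np.float64(uv).reshape(-1,1,2),K,np.array([k1,0,0,0,0.])).reshape(-1,2)
    R=cv2.Rodrigues(np.float64(cam['rvec']))[0];t=np.float64(cam['tvec']).ravel()
    C=-R.T@t;d=np.c_[n,np.ones(len(n))]@R
    return (C+d*((z-C[2])/d[:,2])[:,None])[:,:2]
def delta(x,y,z,yaw=np.pi/2):
    o=ctrl.get_obs();p=o['ee_pos'];r=o['eef_rot'];w=(yaw-r[2]+np.pi)%(2*np.pi)-np.pi
    d=np.array([x,y,z])-p;c,s=np.cos(yaw),np.sin(yaw)
    print('t',round(o['time_s'],2),'wz %.3f'%-w,'then tool mm',np.round(1e3*np.array([c*d[0]+s*d[1],s*d[0]-c*d[1],-d[2]]),1),'grip',round(float(o['grip_width']),4),np.round(r,3))
E
python3 - <<'E'
from h import *
for cn in ['top','side']:
    cam=ctrl.camera(cn)
    for t,z in [('link',.018),('tray_collar',.015),('tray_stud',.015),('tray_link',.015)]:
        for r in ctrl.outline_of(t,cn):
            m=np.argwhere(r['region'])[:,::-1]
            if len(m)<15: continue
            w=world(cam,m,z);(c,s,a)=cv2.minAreaRect(np.float32(w*1000))
            e,v=np.linalg.eigh(np.cov(w.T));b=v[:,1]
            print(cn,t,round(r['score'],2),len(m),'c',np.round(c),'s',np.round(s),'rect',round(a,1),'PCA',round(np.degrees(np.arctan2(b[1],b[0]))%180,1), 'mean',np.round(w.mean(0),3))
delta(.4495,-.2345,.13)
E
```

```text
top link 0.63 136 c [ 474. -124.] s [59. 19.] rect 6.3 PCA 3.3 mean [ 0.474 -0.124]
top tray_collar 0.79 2552 c [686.   1.] s [160. 141.] rect 5.5 PCA 6.2 mean [0.683 0.001]
top tray_link 0.72 2504 c [666. 202.] s [141. 153.] rect 86.6 PCA 171.6 mean [0.664 0.201]
side link 0.8 187 c [ 474. -134.] s [63. 25.] rect 4.1 PCA 6.5 mean [ 0.474 -0.134]
side link 0.48 126 c [487. 211.] s [71. 29.] rect 73.4 PCA 74.2 mean [0.485 0.209]
side tray_collar 0.92 2228 c [682.  -6.] s [160. 154.] rect 5.4 PCA 3.3 mean [ 0.679 -0.009]
side tray_stud 0.61 2866 c [ 668. -216.] s [159. 147.] rect 4.2 PCA 2.1 mean [ 0.664 -0.219]
t 1.4 wz -1.285 then tool mm [293.2 294.4  75.4] grip 0.0936 [-3.142 -0.     0.286]
```

Call:
carry_out([
  [0, [0, 0, 0], [0, 0, -0.18]],
  [0, [0, 0, 0], [0, 0, -0.18]],
  [0, [0, 0, 0], [0, 0, -0.18]],
  [0, [0, 0, 0], [0, 0, -0.18]],
  [0, [0, 0, 0], [0, 0, -0.18]],
  [0, [0, 0, 0], [0, 0, -0.18]],
  [0, [0, 0, 0], [0, 0, -0.18]],
  [0, [30, 30, 0], [0, 0, 0]],
  [0, [35, 35, 0], [0, 0, 0]],
  [0, [35, 35, 0], [0, 0, 0]],
], squeeze=25)

```text
time_s: 2.65
ee_pos: [0.2583, -0.4291, 0.2055]
eef_rot: [3.141, 0.0, 1.545]
force: [0.5, -0.4, -0.3]
grip_width: 0.0941
grip_force: 0.0
```

Call:
carry_out([
  [0, [35, 35, 0], [0, 0, 0]],
  [0, [35, 35, 0], [0, 0, 0]],
  [0, [35, 35, 0], [0, 0, 0]],
  [0, [35, 35, 0], [0, 0, 0]],
  [0, [30, 30, 0], [0, 0, 0]],
  [0, [15, 15, 0], [0, 0, 0]],
  [0, [0, 0, 35], [0, 0, 0]],
  [0, [0, 0, 35], [0, 0, 0]],
  [0, [0, 0, 0], [0, 0, 0]],
])

```text
time_s: 3.78
ee_pos: [0.4462, -0.2493, 0.1338]
eef_rot: [-3.138, -0.002, 1.546]
force: [0.6, 0.4, 0.1]
grip_width: 0.0937
grip_force: 0.0
```

```bash
python3 - <<'E'
from h import *
c=ctrl.camera('wrist');cv2.imwrite('pics/w1.png',c['img'])
for t in ['collar_a','link','stud_a']: print(t,[(np.round(r['at'],4),round(r['score'],2)) for r in ctrl.place_of(t,'wrist')])
delta(.4495,-.2345,.010)
E
```

```text
collar_a [(array([ 0.4461, -0.2348, -0.0006]), 0.94)]
link [(array([ 0.4739, -0.1202,  0.    ]), 0.65)]
stud_a []
t 3.98 wz -0.025 then tool mm [ 15.9   1.8 127.1] grip 0.0939 [3.140e+00 1.000e-03 1.546e+00]
```

View pics/w1.png

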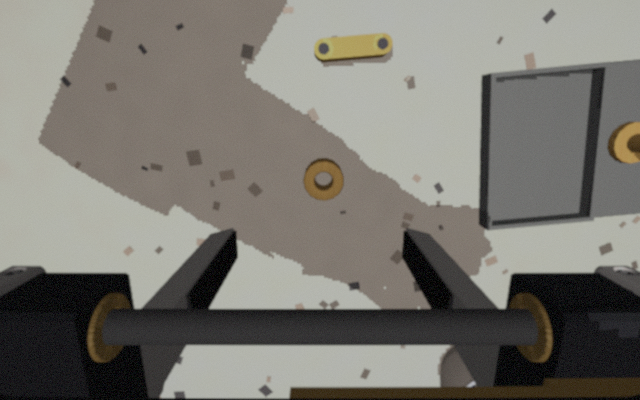

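The wrist view shows the collar at (323,179), centred between the fingers, and the link at (353,47) with a slight heading. Going down on the collar.

Call:
carry_out([
  [0, [15, 0, 30], [0, 0, -0.025]],
  [0, [0, 0, 40], [0, 0, 0]],
  [0, [0, 0, 40], [0, 0, 0]],
  [0, [0, 0, 14], [0, 0, 0]],
  [1, [0, 0, 0], [0, 0, 0]],
  [1, [0, 0, 0], [0, 0, 0]],
  [1, [0, 0, 0], [0, 0, 0]],
  [1, [0, 0, 0], [0, 0, 0]],
  [1, [0, 0, 0], [0, 0, 0]],
  [1, [0, 0, 0], [0, 0, 0]],
], squeeze=25)

```text
time_s: 5.22
ee_pos: [0.4475, -0.2349, 0.0115]
eef_rot: [3.141, 0.0, 1.571]
force: [1.3, 0.4, 0.3]
grip_width: 0.0371
grip_force: 0.5
```

Call:
carry_out([
  [1, [0, 0, 0], [0, 0, 0]],
  [1, [0, 0, 0], [0, 0, 0]],
  [1, [0, 0, -30], [0, 0, 0]],
  [1, [0, 0, -50], [0, 0, 0]],
  [1, [0, 0, -30], [0, 0, 0]],
  [1, [30, 32, 0], [0, 0, 0]],
  [1, [40, 40, 0], [0, 0, 0]],
  [1, [40, 40, 0], [0, 0, 0]],
  [1, [40, 40, 0], [0, 0, 0]],
  [1, [40, 40, 0], [0, 0, 0]],
])

```text
time_s: 6.48
ee_pos: [0.6404, -0.0434, 0.1211]
eef_rot: [-3.141, -0.0, 1.571]
force: [0.8, -0.8, -2.4]
grip_width: 0.0345
grip_force: 25.0
```

Call:
carry_out([
  [1, [15, 20, 0], [0, 0, 0]],
  [1, [0, 0, 0], [0, 0, -0.09]],
  [1, [0, 0, 0], [0, 0, 0]],
  [1, [0, 0, 0], [0, 0, 0]],
])

```text
time_s: 6.98
ee_pos: [0.6592, -0.0302, 0.1213]
eef_rot: [-3.141, -0.0, 1.659]
force: [0.4, -0.6, -1.1]
grip_width: 0.0346
grip_force: 25.0
```

```bash
python3 - <<'E'
from h import *
c=ctrl.camera('wrist');cv2.imwrite('pics/w2.png',c['img'])
for t in ['collar_a','tray_collar']: print(t,[(np.round(r['at'],4),round(r['score'],2)) for r in ctrl.place_of(t,'wrist')])
delta(.6597,-.030,.017,1.661)
E
```

```text
collar_a [(array([ 0.6537, -0.0271,  0.1088]), 0.91), (array([ 4.775e-01, -1.215e-01, -2.000e-04]), 0.43)]
tray_collar [(array([ 0.6577, -0.0029, -0.0007]), 0.85)]
t 7.12 wz -0.002 then tool mm [1.000e-01 4.000e-01 1.045e+02] grip 0.0346 [ 3.142 -0.     1.659]
```

View pics/w2.png

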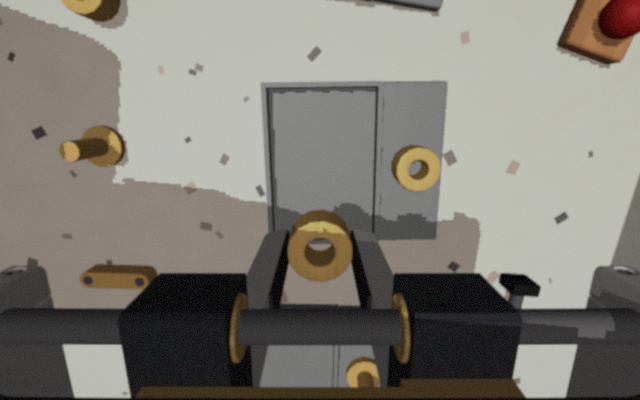

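The collar hangs centred at (320,245) and the tray is square to the gripper. Lowering.

Call:
carry_out([
  [1, [0, 0, 40], [0, 0, 0]],
  [1, [0, 0, 40], [0, 0, 0]],
  [1, [0, 0, 20], [0, 0, 0]],
  [1, [0, 0, 5], [0, 0, 0]],
  [1, [0, 0, 0], [0, 0, 0]],
  [0.47, [0, 0, 0], [0, 0, 0]],
  [0.47, [0, 0, 0], [0, 0, 0]],
  [0.47, [0, 0, 0], [0, 0, 0]],
])

```text
time_s: 8.12
ee_pos: [0.6597, -0.0299, 0.017]
eef_rot: [3.141, 0.0, 1.661]
force: [0.2, 0.2, 0.1]
grip_width: 0.0494
grip_force: 0.0
```

Call:
carry_out([
  [0.47, [0, 0, -20], [0, 0, 0]],
  [0.47, [0, 0, -40], [0, 0, 0]],
  [0.47, [0, 0, -60], [0, 0, 0]],
  [0, [0, -30, 0], [0, 0, 0.09]],
  [0, [35, -40, 0], [0, 0, 0]],
  [0, [40, -40, 0], [0, 0, 0]],
  [0, [40, -40, 0], [0, 0, 0]],
  [0, [18, -42, 0], [0, 0, 0]],
  [0, [0, 0, 0], [0, 0, 0]],
  [0, [0, 0, 0], [0, 0, 0]],
])

```text
time_s: 9.38
ee_pos: [0.4684, 0.1003, 0.1377]
eef_rot: [3.139, -0.0, 1.571]
force: [0.4, 0.4, 0.3]
grip_width: 0.0944
grip_force: 0.0
```

```bash
python3 - <<'E'
from h import *
c=ctrl.camera('wrist')
for t in ['collar_a','stud_a']: print(t,[(np.round(r['at'],4),round(r['score'],2)) for r in ctrl.place_of(t,'wrist')])
delta(.467,.12,.0115)
c=ctrl.camera('top')
for t in ['collar_a','stud_a']: print(t,[(np.round(r['at'],4),round(r['score'],2)) for r in ctrl.place_of(t,'top')])
E
```

```text
collar_a [(array([0.4694, 0.1141, 0.004 ]), 0.86), (array([ 0.6573, -0.0296,  0.0046]), 0.67)]
stud_a [(array([ 0.4891,  0.2137, -0.0009]), 0.86), (array([ 0.4646, -0.0021, -0.0011]), 0.79)]
t 9.53 wz -0.001 then tool mm [ 20.   -1.3 125.2] grip 0.0942 [ 3.141 -0.     1.57 ]
collar_a [(array([ 0.6627, -0.0291,  0.0068]), 0.6), (array([ 6.556e-01, -1.600e-03, -2.000e-04]), 0.48), (array([ 0.4773, -0.1245,  0.0038]), 0.16)]
stud_a [(array([ 0.4687, -0.0013,  0.0024]), 0.53)]
```

Call:
carry_out([
  [0, [18, 0, 30], [0, 0, 0]],
  [0, [0, 0, 40], [0, 0, 0]],
  [0, [0, 0, 40], [0, 0, 0]],
  [0, [0, 0, 15], [0, 0, 0]],
  [1, [0, 0, 0], [0, 0, 0]],
  [1, [0, 0, 0], [0, 0, 0]],
  [1, [0, 0, 0], [0, 0, 0]],
  [1, [0, 0, 0], [0, 0, 0]],
  [1, [0, 0, 0], [0, 0, 0]],
  [1, [0, 0, 0], [0, 0, 0]],
])

```text
time_s: 10.92
ee_pos: [0.4676, 0.1184, 0.0116]
eef_rot: [3.141, -0.0, 1.571]
force: [0.5, -0.6, 0.8]
grip_width: 0.0376
grip_force: 0.3
```

Call:
carry_out([
  [1, [0, 0, 0], [0, 0, 0]],
  [1, [0, 0, 0], [0, 0, 0]],
  [1, [0, 0, -30], [0, 0, 0]],
  [1, [0, 0, -50], [0, 0, 0]],
  [1, [0, 0, -30], [0, 0, 0]],
  [1, [-20, 36, 0], [0, 0, 0]],
  [1, [-25, 50, 0], [0, 0, 0]],
  [1, [-25, 50, 0], [0, 0, 0]],
  [1, [-18, 50, 0], [0, 0, 0]],
  [1, [0, 0, 0], [0, 0, -0.09]],
])

```text
time_s: 12.18
ee_pos: [0.6551, 0.0288, 0.1194]
eef_rot: [-3.14, -0.0, 1.66]
force: [-0.7, 0.3, -1.2]
grip_width: 0.0353
grip_force: 25.0
```

Call:
carry_out([
  [1, [0, 0, 0], [0, 0, 0]],
  [1, [0, 0, 0], [0, 0, 0]],
])

```text
time_s: 12.42
ee_pos: [0.6532, 0.0307, 0.1215]
eef_rot: [-3.141, -0.0, 1.659]
force: [-0.3, 0.7, -0.9]
grip_width: 0.0358
grip_force: 25.0
```

```bash
python3 - <<'E'
from h import *
delta(.6543,.030,.016,1.661)
E
```

```text
t 12.43 wz -0.002 then tool mm [ -0.8   1.  105.5] grip 0.0358 [-3.141 -0.     1.659]
```

Call:
carry_out([
  [1, [0, 1, 40], [0, 0, 0]],
  [1, [0, 0, 40], [0, 0, 0]],
  [1, [0, 0, 20], [0, 0, 0]],
  [1, [0, 0, 5], [0, 0, 0]],
  [1, [0, 0, 0], [0, 0, 0]],
  [0.47, [0, 0, 0], [0, 0, 0]],
  [0.47, [0, 0, 0], [0, 0, 0]],
  [0.47, [0, 0, 0], [0, 0, 0]],
])

```text
time_s: 13.42
ee_pos: [0.6548, 0.0305, 0.017]
eef_rot: [3.141, 0.0, 1.661]
force: [-0.6, 0.6, -0.6]
grip_width: 0.0496
grip_force: 0.0
```

Call:
carry_out([
  [0.47, [0, 0, -20], [0, 0, 0]],
  [0.47, [0, 0, -40], [0, 0, 0]],
  [0.47, [0, 0, -60], [0, 0, 0]],
  [0.4, [0, 0, 0], [0, 0, 0.09]],
  [0.4, [-10, -40, 0], [0, 0, 0]],
  [0.4, [-15, -50, 0], [0, 0, 0]],
  [0.4, [-14, -50, 0], [0, 0, 0]],
  [0.4, [-10, -47, 0], [0, 0, 0]],
  [0.4, [0, 0, 0], [0, 0, 0]],
  [0.4, [0, 0, 0], [0, 0, 0]],
])

```text
time_s: 14.68
ee_pos: [0.4686, -0.0186, 0.1378]
eef_rot: [3.139, 0.0, 1.571]
force: [0.8, 0.1, -0.8]
grip_width: 0.0563
grip_force: 0.0
```

```bash
python3 - <<'E'
from h import *
c=ctrl.camera('wrist');cv2.imwrite('pics/w3.png',c['img'])
for t in ['collar_a','stud_a','tray_stud']: print(t,[(np.round(r['at'],4),round(r['score'],2)) for r in ctrl.place_of(t,'wrist')])
delta(.467,.001,.016)
E
```

```text
collar_a [(array([0.6575, 0.0273, 0.007 ]), 0.65), (array([ 0.6573, -0.002 , -0.0047]), 0.65), (array([ 0.6567, -0.0303,  0.0058]), 0.62)]
stud_a [(array([ 4.665e-01,  1.000e-04, -3.900e-03]), 0.89)]
tray_stud []
t 14.88 wz 0.000 then tool mm [ 19.3  -1.2 120.4] grip 0.0567 [-3.142 -0.     1.571]
```

View pics/w3.png

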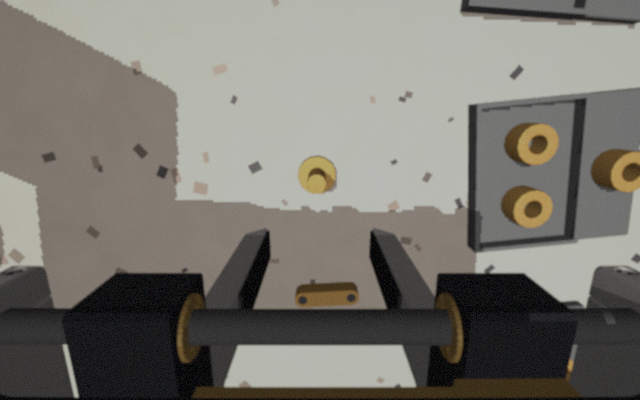

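Both collars lie flat and apart in their bay at (531,144) and (527,206). The stud is at (317,180), centred between the fingers.

Call:
carry_out([
  [0.4, [19, -1, 30], [0, 0, 0]],
  [0.4, [0, 0, 40], [0, 0, 0]],
  [0.4, [0, 0, 40], [0, 0, 0]],
  [0.4, [0, 0, 10], [0, 0, 0]],
  [1, [0, 0, 0], [0, 0, 0]],
  [1, [0, 0, 0], [0, 0, 0]],
  [1, [0, 0, 0], [0, 0, 0]],
  [1, [0, 0, 0], [0, 0, 0]],
  [1, [0, 0, 0], [0, 0, 0]],
  [1, [0, 0, 0], [0, 0, 0]],
])

```text
time_s: 16.12
ee_pos: [0.4668, 0.0005, 0.0169]
eef_rot: [3.141, 0.0, 1.571]
force: [-1.3, 0.1, 6.7]
grip_width: 0.0155
grip_force: 25.0
```

Call:
carry_out([
  [1, [0, 0, -30], [0, 0, 0]],
  [1, [0, 0, -50], [0, 0, 0]],
  [1, [0, 0, -30], [0, 0, 0]],
  [1, [-27, 24, 0], [0, 0, 0]],
  [1, [-40, 36, 0], [0, 0, 0]],
  [1, [-40, 38, 0], [0, 0, 0]],
  [1, [-40, 38, 0], [0, 0, 0]],
  [1, [-38, 38, 0], [0, 0, 0]],
  [1, [0, 0, 0], [0, 0, -0.05]],
  [1, [0, 0, 0], [0, 0, 0]],
])

```text
time_s: 17.38
ee_pos: [0.6403, -0.1846, 0.1256]
eef_rot: [-3.14, -0.001, 1.62]
force: [0.9, -0.3, -0.8]
grip_width: 0.0155
grip_force: 25.0
```

```bash
python3 - <<'E'
from h import *
c=ctrl.camera('wrist');cv2.imwrite('pics/w4.png',c['img'])
for t in ['stud_a','tray_stud']: print(t,[(np.round(r['at'],4),round(r['score'],2)) for r in ctrl.place_of(t,'wrist')])
delta(.6405,-.184,.0235,1.621)
E
```

```text
stud_a [(array([ 0.6382, -0.1862,  0.1043]), 0.7)]
tray_stud [(array([ 0.6432, -0.2148, -0.001 ]), 0.93)]
t 17.52 wz -0.001 then tool mm [1.000e-01 1.000e-01 1.031e+02] grip 0.0157 [3.142 0.    1.62 ]
```

View pics/w4.png

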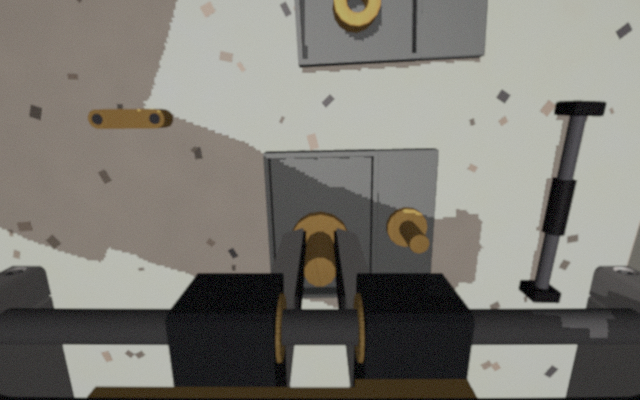

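The stud hangs upright over the stud tray's bay, tray square with the gripper. Lowering.

Call:
carry_out([
  [1, [0, 0, 40], [0, 0, 0]],
  [1, [0, 0, 40], [0, 0, 0]],
  [1, [0, 0, 20], [0, 0, 0]],
  [1, [0, 0, 5], [0, 0, 0]],
  [1, [0, 0, 0], [0, 0, 0]],
  [0.6, [0, 0, 0], [0, 0, 0]],
  [0.6, [0, 0, 0], [0, 0, 0]],
  [0.6, [0, 0, 0], [0, 0, 0]],
  [0.6, [0, 0, -30], [0, 0, 0]],
  [0.6, [0, 0, -60], [0, 0, 0]],
])

```text
time_s: 18.77
ee_pos: [0.6394, -0.1841, 0.1103]
eef_rot: [-3.137, -0.002, 1.621]
force: [0.7, -0.6, 0.7]
grip_width: 0.0376
grip_force: 0.0
```

Call:
carry_out([
  [0.4, [0, 0, -27], [0, 0, 0.05]],
  [0.4, [35, -15, 0], [0, 0, 0]],
  [0.4, [45, -18, 0], [0, 0, 0]],
  [0.4, [50, -20, 0], [0, 0, 0]],
  [0.4, [55, -22, 0], [0, 0, 0]],
  [0.4, [55, -22, 0], [0, 0, 0]],
  [0.4, [55, -22, 0], [0, 0, 0]],
  [0.4, [45, -20, 0], [0, 0, 0]],
  [0.4, [35, -16, 0], [0, 0, 0]],
  [0.4, [0, 0, 0], [0, 0, 0]],
])

```text
time_s: 20.02
ee_pos: [0.4848, 0.1923, 0.1388]
eef_rot: [3.141, -0.0, 1.574]
force: [-0.3, -1.1, 0.3]
grip_width: 0.0564
grip_force: 0.0
```

```bash
python3 - <<'E'
from h import *
for n in ['wrist','top']:
  c=ctrl.camera(n)
  for t in ['stud_a']: print(t,[(np.round(r['at'],4),round(r['score'],2)) for r in ctrl.place_of(t,n)])
delta(.487,.2135,.0165)
E
```

```text
stud_a [(array([0.4903, 0.2143, 0.0005]), 0.94)]
stud_a [(array([ 0.6441, -0.1852,  0.0074]), 0.44)]
t 20.23 wz -0.001 then tool mm [ 23.8   1.  122. ] grip 0.0565 [3.141 0.    1.57 ]
```

Call:
carry_out([
  [0.4, [23, 2, 30], [0, 0, 0]],
  [0.4, [0, 0, 40], [0, 0, 0]],
  [0.4, [0, 0, 40], [0, 0, 0]],
  [0.4, [0, 0, 12], [0, 0, 0]],
  [1, [0, 0, 0], [0, 0, 0]],
  [1, [0, 0, 0], [0, 0, 0]],
  [1, [0, 0, 0], [0, 0, 0]],
  [1, [0, 0, 0], [0, 0, 0]],
  [1, [0, 0, 0], [0, 0, 0]],
  [1, [0, 0, 0], [0, 0, 0]],
])

```text
time_s: 21.48
ee_pos: [0.4878, 0.2136, 0.0169]
eef_rot: [3.141, -0.0, 1.571]
force: [-1.8, -0.7, 5.4]
grip_width: 0.0154
grip_force: 25.0
```

Call:
carry_out([
  [1, [0, 0, -30], [0, 0, 0]],
  [1, [0, 0, -60], [0, 0, 0]],
  [1, [0, 0, -30], [0, 0, 0]],
  [1, [-30, 8, 0], [0, 0, 0]],
  [1, [-45, 15, 0], [0, 0, 0]],
  [1, [-50, 17, 0], [0, 0, 0]],
  [1, [-55, 20, 0], [0, 0, 0]],
  [1, [-55, 20, 0], [0, 0, 0]],
  [1, [-55, 20, 0], [0, 0, 0]],
  [1, [-55, 20, 0], [0, 0, 0]],
])

```text
time_s: 22.72
ee_pos: [0.6079, -0.1333, 0.1362]
eef_rot: [-3.141, -0.0, 1.571]
force: [1.0, 0.6, -0.5]
grip_width: 0.0156
grip_force: 25.0
```

Call:
carry_out([
  [1, [-50, 18, 0], [0, 0, 0]],
  [1, [-40, 12, 0], [0, 0, 0]],
  [1, [-22, 5, 0], [0, 0, 0]],
  [1, [0, 0, 0], [0, 0, -0.05]],
  [1, [0, 0, 0], [0, 0, 0]],
  [1, [0, 0, 0], [0, 0, 0]],
])

```text
time_s: 23.48
ee_pos: [0.6425, -0.2432, 0.1364]
eef_rot: [-3.141, -0.0, 1.62]
force: [-0.7, -0.4, -1.0]
grip_width: 0.0155
grip_force: 25.0
```

```bash
python3 - <<'E'
from h import *
for n in ['wrist']:
  c=ctrl.camera(n);cv2.imwrite('pics/w5.png',c['img'])
  for t in ['stud_a']: print(t,[(np.round(r['at'],4),round(r['score'],2)) for r in ctrl.place_of(t,n)])
delta(.6435,-.2445,.0215,1.621)
E
```

```text
stud_a [(array([ 0.6443, -0.2404,  0.1179]), 0.65)]
t 23.57 wz -0.000 then tool mm [ -1.4   0.8 115. ] grip 0.0157 [-3.142 -0.     1.621]
```

View pics/w5.png

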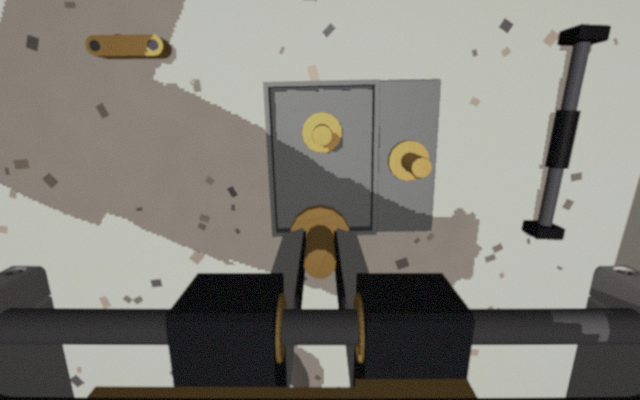

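The first stud stands upright at (322,132); the second hangs over the near half of the bay. Lowering.

Call:
carry_out([
  [1, [0, 1, 50], [0, 0, 0]],
  [1, [0, 0, 40], [0, 0, 0]],
  [1, [0, 0, 20], [0, 0, 0]],
  [1, [0, 0, 5], [0, 0, 0]],
  [1, [0, 0, 0], [0, 0, 0]],
  [0.6, [0, 0, 0], [0, 0, 0]],
  [0.6, [0, 0, 0], [0, 0, 0]],
  [0.6, [0, 0, 0], [0, 0, 0]],
  [0.6, [0, 0, -30], [0, 0, 0]],
  [0.6, [0, 0, -60], [0, 0, 0]],
])

```text
time_s: 24.82
ee_pos: [0.6424, -0.243, 0.1102]
eef_rot: [-3.137, -0.002, 1.621]
force: [0.8, -0.1, 0.5]
grip_width: 0.0376
grip_force: 0.0
```

Call:
carry_out([
  [0.4, [0, 0, -30], [0, 0, 0.05]],
  [0.4, [30, -40, 0], [0, 0, 0]],
  [0.4, [30, -45, 0], [0, 0, 0]],
  [0.4, [30, -45, 0], [0, 0, 0]],
  [0.4, [22, -38, 0], [0, 0, 0]],
  [0.4, [0, 0, 0], [0, 0, 0.18]],
  [0.4, [0, 0, 0], [0, 0, 0.18]],
  [0.4, [0, 0, 0], [0, 0, 0.18]],
  [0.4, [0, 0, 0], [0, 0, 0.18]],
])

```text
time_s: 25.95
ee_pos: [0.4756, -0.1315, 0.1418]
eef_rot: [3.141, -0.0, 0.845]
force: [-0.2, 0.2, 0.0]
grip_width: 0.0562
grip_force: 0.0
```

Call:
carry_out([
  [0.4, [0, 0, 0], [0, 0, 0.18]],
  [0.4, [0, 0, 0], [0, 0, 0.18]],
  [0.4, [0, 0, 0], [0, 0, 0.18]],
  [0.4, [0, 0, 0], [0, 0, 0.18]],
  [0.4, [0, 0, 0], [0, 0, 0.045]],
  [0.4, [0, 0, 0], [0, 0, 0]],
])

```text
time_s: 26.7
ee_pos: [0.4756, -0.1315, 0.1417]
eef_rot: [3.141, -0.0, 0.086]
force: [-0.4, -0.7, 1.0]
grip_width: 0.0564
grip_force: 0.0
```

```bash
python3 - <<'E'
from h import *
c=ctrl.camera('wrist');cv2.imwrite('pics/w6.png',c['img'])
for t in ['link']:
  print(t,[(np.round(r['at'],4),round(r['score'],2)) for r in ctrl.place_of(t,'wrist')])
  for r in ctrl.outline_of(t,'wrist'):
    w=world(c,np.argwhere(r['region'])[:,::-1],.018);R=cv2.minAreaRect(np.float32(w*1000));print(round(r['score'],2),[np.round(v,1) for v in R])
delta(.475,-.125,.008,.085)
E
```

```text
link [(array([ 0.4719, -0.1238,  0.0006]), 0.63)]
0.63 [array([ 477., -125.]), array([65.3, 15.7]), np.float64(4.3)]
t 26.85 wz 0.002 then tool mm [-1.000e-01 -6.500e+00  1.336e+02] grip 0.0561 [ 3.141 -0.     0.087]
```

View pics/w6.png

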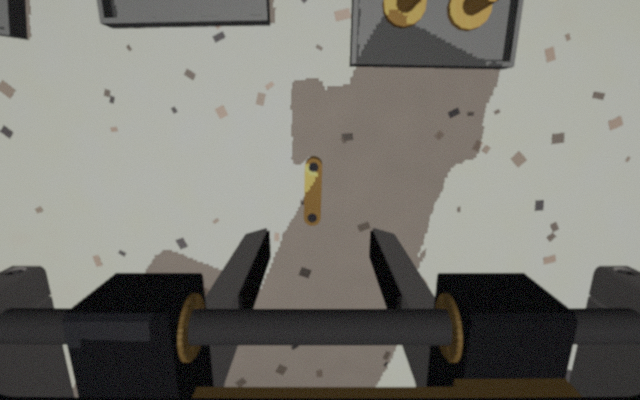

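The link at (313,190) is aligned with the tool, slightly left of centre, as measured. Descending and gripping.

Call:
carry_out([
  [0.4, [0, -6.5, 40], [0, 0, 0.01]],
  [0.4, [0, 0, 50], [0, 0, 0]],
  [0.4, [0, 0, 35], [0, 0, 0]],
  [0.4, [0, 0, 8], [0, 0, 0]],
  [1, [0, 0, 0], [0, 0, 0]],
  [1, [0, 0, 0], [0, 0, 0]],
  [1, [0, 0, 0], [0, 0, 0]],
  [1, [0, 0, 0], [0, 0, 0]],
  [1, [0, 0, 0], [0, 0, 0]],
  [1, [0, 0, 0], [0, 0, 0]],
])

```text
time_s: 28.1
ee_pos: [0.4752, -0.1251, 0.0089]
eef_rot: [3.141, -0.001, 0.076]
force: [-1.1, -0.1, 7.1]
grip_width: 0.0156
grip_force: 25.0
```

Call:
carry_out([
  [1, [0, 0, -40], [0, 0, 0]],
  [1, [0, 0, -60], [0, 0, 0]],
  [1, [0, 0, -20], [0, 0, -0.178]],
  [1, [0, 0, 0], [0, 0, -0.178]],
  [1, [0, 0, 0], [0, 0, -0.178]],
  [1, [0, 0, 0], [0, 0, -0.178]],
  [1, [0, 0, 0], [0, 0, -0.178]],
  [1, [0, 0, 0], [0, 0, -0.178]],
  [1, [0, 0, 0], [0, 0, -0.178]],
  [1, [0, 0, 0], [0, 0, -0.178]],
])

```text
time_s: 29.35
ee_pos: [0.4748, -0.1249, 0.1282]
eef_rot: [-3.141, -0.0, 1.506]
force: [-0.7, -0.0, -1.6]
grip_width: 0.016
grip_force: 25.0
```

```bash
python3 - <<'E'
from h import *
delta(.640,.203,.14,1.511)
E
```

```text
t 29.35 wz -0.005 then tool mm [337.2 145.3 -11.8] grip 0.016 [-3.141 -0.     1.506]
```

Call:
carry_out([
  [1, [30, 13, 0], [0, 0, 0]],
  [1, [45, 19, 0], [0, 0, 0]],
  [1, [50, 22, 0], [0, 0, 0]],
  [1, [50, 22, 0], [0, 0, 0]],
  [1, [50, 22, 0], [0, 0, 0]],
  [1, [50, 22, 0], [0, 0, 0]],
  [1, [40, 17, 0], [0, 0, 0]],
  [1, [22, 8, 0], [0, 0, 0]],
  [1, [0, 0, 0], [0, 0, 0]],
  [1, [0, 0, 0], [0, 0, 0]],
])

```text
time_s: 30.6
ee_pos: [0.6432, 0.2002, 0.1281]
eef_rot: [-3.141, 0.0, 1.5]
force: [-0.2, -0.1, -0.8]
grip_width: 0.0157
grip_force: 25.0
```

```bash
python3 - <<'E'
from h import *
c=ctrl.camera('wrist');cv2.imwrite('pics/w7.png',c['img'])
print([(np.round(r['at'],4),round(r['score'],2)) for r in ctrl.place_of('tray_link','wrist')])
delta(.641,.203,.0135,1.511)
E
```

```text
[(array([ 6.423e-01,  2.058e-01, -1.000e-04]), 0.75)]
t 30.7 wz -0.012 then tool mm [  2.9  -2.6 115. ] grip 0.0159 [-3.141  0.     1.499]
```

View pics/w7.png

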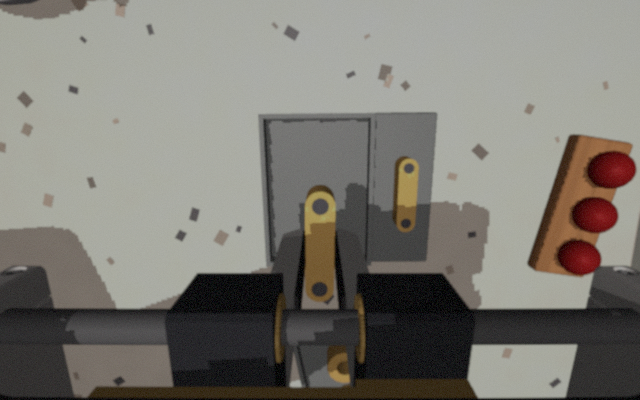

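The link hangs along the bay's long side, centred between its walls at columns 268–370. Lowering and releasing.

Call:
carry_out([
  [1, [3, -1, 50], [0, 0, 0]],
  [1, [0, 0, 40], [0, 0, 0]],
  [1, [0, 0, 20], [0, 0, 0]],
  [1, [0, 0, 5], [0, 0, 0]],
  [1, [0, 0, 0], [0, 0, 0]],
  [0.6, [0, 0, 0], [0, 0, 0]],
  [0.6, [0, 0, 0], [0, 0, 0]],
  [0.6, [0, 0, 0], [0, 0, 0]],
  [0.6, [0, 0, -40], [0, 0, 0]],
  [0.6, [0, 0, -60], [0, 0, 0]],
])

```text
time_s: 31.95
ee_pos: [0.6419, 0.2037, 0.1132]
eef_rot: [-3.138, 0.001, 1.5]
force: [-0.2, -0.6, 0.3]
grip_width: 0.0377
grip_force: 0.0
```

Call:
carry_out([
  [0.6, [0, 0, -50], [0, 0, 0]],
  [0.6, [-30, -45, -20], [0, 0, 0]],
  [0.6, [-30, -50, 0], [0, 0, 0]],
  [0.6, [-30, -50, 0], [0, 0, 0]],
  [0.6, [-30, -40, 0], [0, 0, 0]],
  [0.6, [0, 0, 0], [0, 0, 0]],
  [0.6, [0, 0, 0], [0, 0, 0]],
  [0.6, [0, 0, 0], [0, 0, 0]],
])

```text
time_s: 32.95
ee_pos: [0.4505, 0.0978, 0.1834]
eef_rot: [3.142, -0.0, 1.5]
force: [0.2, 0.9, 0.0]
grip_width: 0.0377
grip_force: 0.0
```

```bash
python3 - <<'E'
from h import *
for cn in ['wrist','top','side']:
    c=ctrl.camera(cn)
    if cn=='wrist': cv2.imwrite('pics/w8.png',c['img'])
    if cn=='side': cv2.imwrite('pics/s8.png',cv2.resize(c['img'][100:380,230:500],None,fx=2,fy=2))
    for t in ['collar_a','stud_a','link','turntable','peg_cup']: print(cn,t,[(np.round(r['at'],3).tolist(),round(float(r['score']),2)) for r in ctrl.place_of(t,cn)])
E
```

```text
wrist collar_a [([0.656, -0.029, 0.007], 0.59), ([0.658, 0.029, 0.004], 0.58)]
wrist stud_a []
wrist link [([0.645, 0.209, 0.002], 0.58), ([0.659, -0.007, -0.002], 0.2)]
wrist turntable [([0.644, 0.206, 0.005], 0.36)]
wrist peg_cup []
top collar_a [([0.653, 0.032, 0.006], 0.52), ([0.661, -0.028, 0.006], 0.48)]
top stud_a [([0.64, -0.243, 0.003], 0.66), ([0.643, -0.185, 0.005], 0.55)]
top link [([0.645, 0.205, 0.004], 0.73)]
top turntable [([0.419, 0.449, -0.003], 0.6), ([0.638, 0.204, 0.002], 0.59)]
top peg_cup [([0.421, 0.449, -0.001], 0.61), ([0.602, -0.445, -0.001], 0.56)]
side collar_a [([0.652, 0.03, 0.003], 0.54)]
side stud_a [([0.643, -0.242, 0.001], 0.68), ([0.643, -0.188, 0.004], 0.55)]
side link [([0.645, 0.205, 0.007], 0.62), ([0.658, -0.002, -0.001], 0.55)]
side turntable [([0.422, 0.451, 0.002], 0.9)]
side peg_cup [([0.607, -0.448, -0.002], 0.7)]
```

View pics/w8.png

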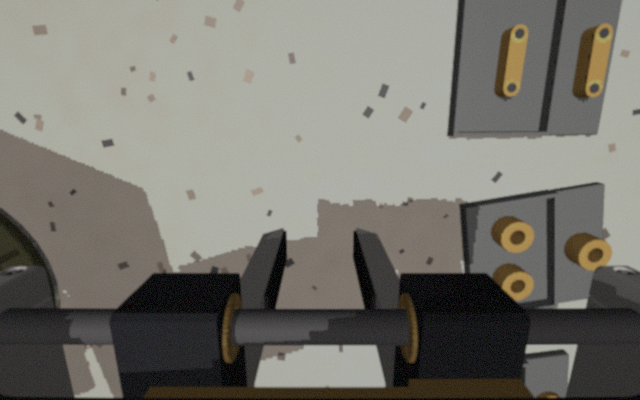

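View pics/s8.png

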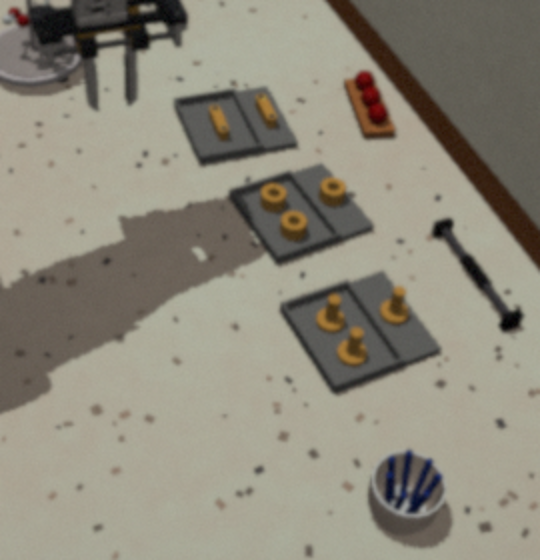

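Both views show the link (512,60 in the wrist view), both collars and both upright studs resting free in their matching bays. The turntable and the cup have not moved. Handing in.

```bash
python3 -c "
from station import ctrl
print(ctrl.hand_in())"
```

```text
the job is handed in; nothing more can be done
None
```

I sorted all five fittings into their matching trays and handed the job in at about 33 s; the last pictures showed each one flat or upright and clear of walls and other parts, with the turntable and cup unmoved, but the hand-in returned no verdict.

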